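# Hang the work light and hold the loupe over the board at the marked height

### The arm

A 6-joint arm with a two-finger parallel gripper is mounted at the origin on a cart in front of the work surface, level with it; the furniture and walls round the work are solid. World frame = base frame: x ahead of the robot, y to its left, z up, the work surface at z = 0. Lengths are in m, angles in rad, forces in N, time in s.
With the tool pointing down it reaches from about 0.35 to 0.975 m from the base axis. Payload 4.9 kg.
Tool frame: the origin (TCP) lies on the centre line of the jaws, within the pads' length; the fingertips stand manip.tip_reach ahead of it and the grasp point (between the pads) is the TCP (manip.tip_reach is the distance from the TCP to the fingertips, in m); z points along the fingers, y is the line along which they close (so a half turn about z gives the same grasp; the last joint's range is limited). The gripper opens to 85 mm and grips with 20 to 120 N. Pads are 22 mm wide; open, the fingers measure 114 mm over their backs; the gripper's body (76 mm by 85 mm) begins 54 mm behind the grasp point. The pads swing forward as they close: fully open they stand 13 mm farther back than shut.
Start: joints at [-1.442, 0.053, 1.613, -0, 1.476, -0.119], TCP at [0.153, -0.606, 0.25] pointing down, gripper open.
Joint ranges: [-3.01, 3.01], [-1.01, 2.22], [0.06, 2.58], [-1.02, 4.17], [0.09, 2.62], [-3.14, 3.14]. Speed limits (rad/s): [2.57, 2.57, 3.14, 3.14, 3.14, 3.14].

### API

Orientations are given as a unit quaternion [w, x, y, z].
In Python, from plant import manip gives the robot as it stands. The module is installed in compiled form; this text tells all that it offers.
- The arm moves only by the tool move_arm, never from a script. Its argument "rows" is a list of rows, each a list of 7 numbers: the shift along the tool's x, y, z in cm, then the turn, a rotation vector about the tool's x, y, z in degrees, then the opening, from -1 (shut) to 1 (fully open). In form: [[tx, ty, tz, ax, ay, az, jaw], ...]. A call has 1 to 20 rows; each row shifts and turns the commanded pose from where the row before left it, along the tool's axes as they then stand; what a row does not reach is not made up. A row lasts 1/12 s, in which the tool goes at most 41.7 mm and 7.16 degrees, less where a joint would pass 70% of its speed; a pose out of reach is approached as far as the arm can. A call is refused whole if a number of a shift passes 4.17 or a number of a turn 7.16, either way. A call with a gripper value outside its range is refused whole. The fingers move at their own pace and stop on an object; the grip force is fixed at half the most. Time passes only in rows, so rows that do not move let the fingers close. It gives the time, the measured TCP pose, the force, the opening and the grip force at its end, in the units of the state.
- manip.state(): the state, without advancing time (a new reading comes with each control period).
- manip.grab_frame(name): name is "scene" or "top" or "wrist"; returns a dict with "img" (400x640x3 uint8, blue, green, red), "mtx" (3x3 intrinsics, pixels), "R" (3x3) and "t" (3): a world point X has camera coordinates R X + t. Camera axes: x right, y down, z forward; pixel columns grow to the right and rows downward; lengths in m; the calibration is good to about 2 mm. A picture is of the moment at which its call begins. There is no depth.
- manip.job_done(): hands the job in; it is judged then, once.
The state is a dict: "time": time; "joint_pos": joint angles; "joint_vel": joint speeds; "joint_efforts": joint torques, N m; "tool_pos": TCP position; "tool_rot": TCP orientation; "contact_force": force on the tool from outside, world axes, zero at the start; "ft_torque": the same for the moment, N m; "gripper_width": opening from 0.0 (shut) to 1.0 (fully open); "grasp_force": force on a finger pad.
Only numpy, scipy, OpenCV 4.12 (cv2) and the standard library are available. Lean on these libraries where they do the work, as an engineer would, in place of code of your own. Each camera call takes 0.05 s, during which the arm holds its last target. There are 200 camera calls.

### The job

Set up the solder-joint inspection of the green circuit board in the holder: first hang the yellow work light by its handle on both prongs of the hook stand behind the holder, with its light panel towards the board, and let go of it. Then take the loupe by its handle and hold it level with the lens centred over the middle of the board, the lens rim at the same height as the red ring on the holder's rod. Touch the board with nothing, do not shift the red ring or the small things lying around, and finish while still holding the loupe still in that place.

Things in the scene. Friction and masses are not known exactly. Their poses are not given: they have to be found in the camera images.
- board_holder: Fixed board holder: dark base 64 x 210 x 12 mm, two blue jaws that clamp the ends of the green board (jaw tops 48 mm above the bench), black knob at the +y end, upright rod 9 mm thick at x = 0, y = -90 mm, its top 148 mm above the bench. Origin: on the underside, below the middle of the board. z up, y along the jaws' travel.
- circuit_board: Green circuit board, 46 (x) x 72 (y) x 5 mm, clamped in the holder, its face about 45 mm above the bench. Origin: centre of its underside.
- board_middle (a point): Middle of the upper face of the green board, 45 mm above the bench. Axes as the holder's.
- focus_ring (a joint): Height setting of the red ring on the holder's rod, m: 0 at the lowest (ring middle 95 mm above the bench) to 0.035 at the highest (130 mm). It is clamped with stiff friction; leave it as set.
- ring_mark (a point): Centre of the red ring (22 mm across, 10 mm high) on the holder's rod: its height is the height to hold the lens at, 50 to 85 mm above the board.
- lamp_stand: Fixed steel stand behind the holder (+x side): base 96 x 110 x 12 mm (x from -70 to +26 mm), post 14 mm thick and 217 mm high at the origin, double hook of two 8 mm round prongs 76 mm apart (at y = -38 and +38 mm) that point in the stand's -x direction, towards the board. Origin: on the post's axis, at the bench.
- hook_seat (a point): Point midway between the two prongs where the centre of the light's handle bar comes to rest: 204 mm above the bench, 49 mm in front of the post's axis. Axes as the stand's (prongs point to -x). The upturned tips end 29 mm farther out in -x, their tops 15 mm above this point; the prongs' underside is 12 mm below it. 68 mm are free between the prongs.
- work_light: Loose yellow work light, 36 mm deep (x), 112 mm wide (y; 130 over the handle), 0.2 to 0.3 kg, upright on the bench. Its white light panel looks to its own -x. Body top at 66 mm; above it a stiff bow handle of 8 mm round bar, top bar along y at 118 mm, straight from y = -49 to +49 mm, 48 mm clear between body and bar. Origin: centre of the underside.
- light_handle (a point): Middle of the handle's top bar, 118 mm above the underside of the light (and 1 mm behind its origin in x). Here the bar carries a rubber grip 50 mm long (along y), 14 x 14 mm in section, to be gripped across (closing along x). The bare bar on both sides of the grip goes onto the prongs.
- loupe: Loose loupe, 0.09 kg, lying flat: round black lens rim of 68 mm diameter, 12 mm thick, and a straight black handle that points to the loupe's -x, from 51 to 146 mm from the lens centre, 16 mm wide (y) and 16 mm high. Origin: centre of the underside of the rim. z up through the lens.
- lens_middle (a point): Centre of the lens, 6 mm above the underside of the rim.
- loupe_grip (a point): Good place to grip the handle across (closing along the loupe's y): 75 mm from the lens centre in the loupe's -x, 8 mm above the underside.
- flux_jar: Bystander: flux jar with green lid, 44 mm across, 34 mm high. Origin: centre of underside.
- solder_reel: Bystander: small blue reel of solder, 49 mm across, 30 mm high. Origin: centre of underside.
- tweezers: Bystander: steel tweezers, 15 x 124 x 9 mm, lying. Origin: centre of underside.
There are look-alikes about, which are no part of the job. Of the things that look like the board_holder, the largest one is meant. There is more than one size of the work_light; the one meant has the size given above.

How it is judged:
On the way:
1. the work light hangs by its handle on both prongs, panel towards the board, and is let go (x of light_handle in the frame of hook_seat between -0.022 and 0.045 m and y of light_handle in the frame of hook_seat between -0.015 and 0.015 m and z of light_handle in the frame of hook_seat between -0.008 and 0.012 m and x of board_middle in the frame of work_light below -0.05 m and angle between work_light's own z axis and vertical below 0.3 rad and contact force between work_light and lamp_stand above 0.5 N and contact force between work_light and the arm below 0.1 N and contact force between work_light and the fingers below 0.1 N and linear speed of work_light below 0.03 m/s), for 0.3 s.
At the end, for the whole second after the job is handed in: The light hangs on both prongs, panel to the board, at rest, let go. The loupe is held in the fingers touching nothing else, still, level within 0.12 rad, lens centre within 12 mm horizontally of the board's middle and within 8 mm of the red ring's mid-height (all of step 1 and horizontal distance between lens_middle and board_middle below 0.012 m and z of lens_middle in the frame of ring_mark between -0.008 and 0.008 m and angle between loupe's own z axis and vertical below 0.12 rad and contact force between loupe and the fingers above 1 N and contact force between loupe and board_holder below 0.1 N and contact force between loupe and lamp_stand below 0.1 N and contact force between loupe and work_light below 0.1 N and linear speed of loupe below 0.02 m/s); the arm keeps its last pose, push and grip.
It fails at once if a bystander is shifted by more than 25 mm (distance of any of flux_jar, solder_reel, tweezers from where it was at the start of the episode above 0.025 m).
It fails at once if the red ring is shifted by more than 4 mm (distance of ring_mark from where it was at the start of the episode above 0.004 m).
It fails at once if the board is touched by the robot, the light or the loupe (contact force between circuit_board and anything else above 0.5 N).
It also fails if it takes over 61 s, if anything falls off the work surface, if the arm or the gripper's body presses on something with over 40 N, if the wrist force passes 120 N, or if a joint passes its speed limit or range.

## Working session

There is one attempt and no reset: what is moved stays moved. The work goes in short steps, Python scripts to look and compute and a tool call to move; the robot and the scene stay as the last step left them, time stands still between calls to the robot, and variables do not carry over. Pictures are saved under pics/ and viewed, at most 10 in all, crops included, and the job is handed in when it is done.

Besides the shell and the picture viewer there is one more tool, called by a JSON object that holds its "api" and its "payload", one argument or row to a line. move_arm: Moves the arm, as the interface text tells. Its arguments: {"type":"object","properties":{"rows":{"type":"array","items":{"type":"array","items":{"type":"number"}}}},"required":["rows"]}

```bash
mkdir -p pics; cat > h.py <<'E'
import numpy as np, cv2
from plant import manip
def grab(n,f=None):
    d=manip.grab_frame(n); 
    if f: cv2.imwrite('pics/'+f,d['img']); np.savez('pics/'+f[:-4]+'.npz',**{k:np.asarray(d[k]) for k in('img','mtx','R','t')})
    return d
def ray(d,uv):
    r=d['R'].T@np.linalg.solve(d['mtx'],np.array([uv[0],uv[1],1.])); return -d['R'].T@d['t'],r/np.linalg.norm(r)
def onz(d,uv,z):
    c,r=ray(d,uv); return c+r*(z-c[2])/r[2]
def tri(*obs):
    A=np.zeros((3,3));b=np.zeros(3);
    for d,uv in obs:
        c,r=ray(d,uv);P=np.eye(3)-np.outer(r,r);A+=P;b+=P@c
    x=np.linalg.solve(A,b); return x,[float(np.linalg.norm(np.cross(x-ray(d,uv)[0],ray(d,uv)[1]))) for d,uv in obs]
def proj(d,X):
    p=d['mtx']@(d['R']@np.asarray(X,float)+d['t']); return p[:2]/p[2]
def load(f): return dict(np.load('pics/'+f+'.npz'))
E
python3 - <<'E'
from h import *
print(manip.state(),manip.tip_reach)
for n in('scene','top','wrist'):
    d=grab(n,n+'0.png'); print(n,-d['R'].T@d['t'],d['R'][2],d['mtx'][0])
E
```

```text
{'time': 0.0, 'joint_pos': array([-1.44203815e+00,  5.33630174e-02,  1.61427943e+00,  1.09459176e-05,
        1.47601415e+00, -1.19028818e-01]), 'joint_vel': array([-6.53817000e-04, -1.70208073e-03,  2.67785871e-05, -1.43413880e-03,
        6.15445410e-04,  4.49006328e-04]), 'joint_efforts': array([-4.01952420e-04, -3.93677616e+01, -3.70177853e+01, -4.10254358e-05,
        6.98913209e-03,  1.87740831e-06]), 'tool_pos': array([ 0.15319749, -0.60533381,  0.24906787]), 'tool_rot': array([-1.03198693e-03,  9.92334549e-01,  1.23576205e-01,  4.27593278e-07]), 'contact_force': array([0.6161306 , 0.54207508, 0.11603921]), 'ft_torque': array([-0.00106947, -0.01143408, -0.01189928]), 'grasp_force': 0.0, 'gripper_width': 1.000971989707874} 0.019
scene [-0.01754557  0.53953165  0.66497536] [ 0.58918819 -0.57640657 -0.56622675] [377.77028781   0.         324.45394891]
top [0.28195203 0.01308818 1.44840152] [ 0.19348561  0.00302925 -0.98109844] [514.21758703   0.         314.10905809]
wrist [ 0.23361656 -0.58523718  0.37193319] [-0.3119455  -0.07687782 -0.94698458] [292.76412945   0.         315.74439253]
```

View pics/scene0.png

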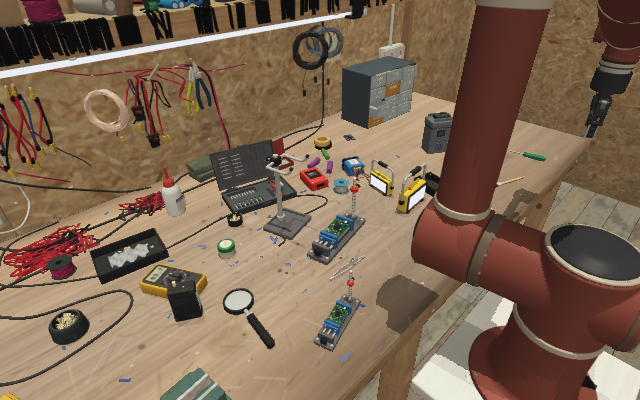

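View pics/top0.png

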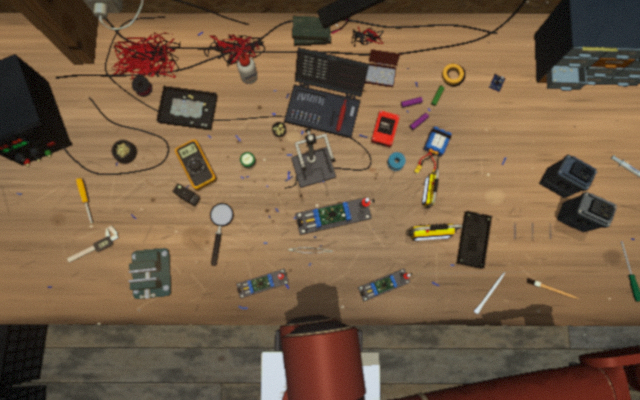

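The top view shows the large holder at about (335,215), the stand at (313,160), the lights at (428,188) and (432,232), and the loupe at (222,213) with its handle running to (214,262). I'll enlarge the centre.

```bash
python3 - <<'E'
from h import *
a=load('top0');b=load('scene0')
c=cv2.resize(a['img'][120:280,195:475],None,fx=2.85,fy=2.85,interpolation=cv2.INTER_CUBIC)[:,:800]
cv2.imwrite('pics/topc.png',c)
c=cv2.resize(b['img'][130:290,210:450],None,fx=3.3,fy=3.3,interpolation=cv2.INTER_CUBIC)
cv2.imwrite('pics/scenec.png',c)
for n,uv in dict(holder=(335,215),stand=(313,160),l1=(428,188),l2=(432,232),loupe=(222,213),hend=(214,262)).items(): print(n,onz(a,uv,0.03))
E
```

```text
holder [ 0.52103848 -0.04106913  0.03      ]
stand [0.6801061  0.02100793 0.03      ]
l1 [ 0.59904037 -0.30400827  0.03      ]
l2 [ 0.4739252  -0.31014249  0.03      ]
loupe [0.5258504  0.27522062 0.03      ]
hend [0.38919238 0.29204935 0.03      ]
```

View pics/topc.png

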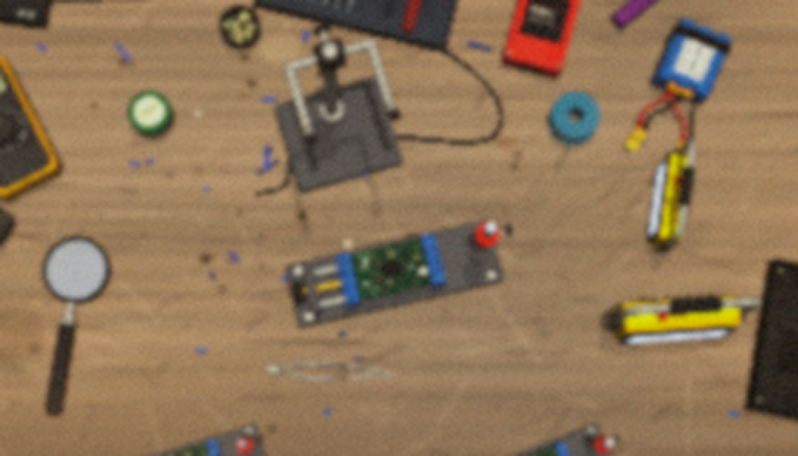

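View pics/scenec.png

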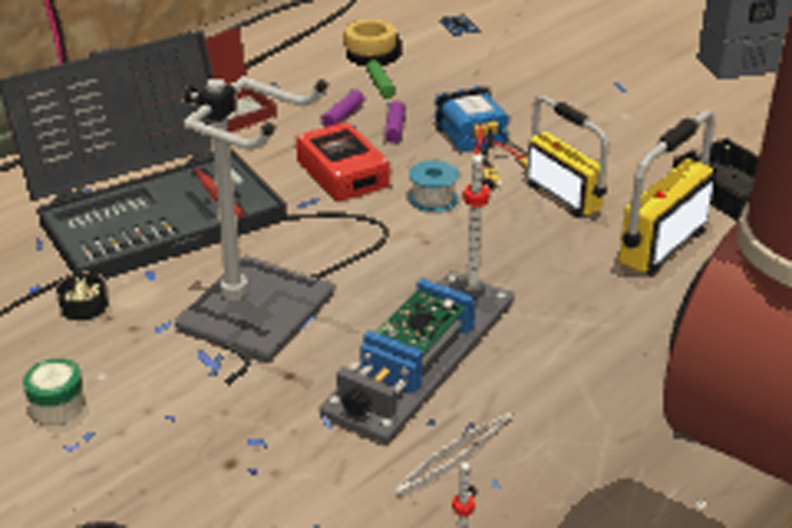

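The larger light is the nearer one (grip at topc (695,305), scenec (681,132)), with its panel facing -x. The stand's prong tips in scenec are at (322,87) and (268,130), and the ring is at (476,197).

```bash
cat >> h.py <<'E'
from scipy.spatial.transform import Rotation as Ro
def pose():
    s=manip.state(); q=s['tool_rot']; return s['tool_pos'],Ro.from_quat([q[1],q[2],q[3],q[0]])
def delta(p,yawx=None):
    """shift in tool axes (cm) to p; tool-down target with tool x at world yaw"""
    t,R=pose(); print('shift cm',np.round(R.inv().apply(np.asarray(p)-t)*100,2))
    if yawx is not None:
        x=np.array([np.cos(yawx),np.sin(yawx),0]);z=np.array([0,0,-1.]);T=Ro.from_matrix(np.c_[x,np.cross(z,x),z])
        print('turn deg',np.round((R.inv()*T).as_rotvec(degrees=True),2))
E
python3 - <<'E'
from h import *
a=load('top0');b=load('scene0')
T=lambda u,v:(u/2.85+195,v/2.85+120); S=lambda u,v:(u/3.3+210,v/3.3+130)
for n,t,s in [('grip',T(695,305),S(681,132)),('grip2',T(686,190),S(570,113)),('ring',T(487,236),S(476,197)),('board',T(392,268),S(420,320)),('tipA',T(393,114),S(322,87)),('tipB',T(307,133),S(268,130)),('posttop',T(328,48),S(215,98)),('loupe',T(76,270),(239,301)),]:
    x,e=tri((a,t),(b,s)); print(n,np.round(x,4),np.round(e,4))
delta([.42,-.32,.27],0); delta([.42,-.32,.27],np.pi/2); delta([.42,-.32,.27],-np.pi/2)
E
```

```text
grip [ 0.4732 -0.3089  0.1202] [0.0019 0.0019]
grip2 [ 0.5896 -0.3103  0.0928] [0.0011 0.0011]
ring [ 0.5408 -0.1201  0.1086] [0. 0.]
board [ 0.5218 -0.0342  0.0391] [0.0005 0.0005]
tipA [ 0.6278 -0.0307  0.212 ] [0.0017 0.0017]
tipB [0.6091 0.0429 0.2117] [0.0037 0.0037]
posttop [0.6914 0.026  0.2003] [0.0023 0.0023]
loupe [0.5247 0.2801 0.0044] [0.0008 0.0008]
shift cm [ 32.86 -21.14  -2.03]
turn deg [-0.09  0.   14.2 ]
shift cm [ 32.86 -21.14  -2.03]
turn deg [-7.00e-02 -7.00e-02 -7.58e+01]
shift cm [ 32.86 -21.14  -2.03]
turn deg [-8.000e-02  8.000e-02  1.042e+02]
```

{"api": "move_arm", "payload": {
  "rows": [
    [3.0,-2.0,-0.2,0,0,0,1],
    [3.0,-2.0,-0.2,0,0,0,1],
    [3.0,-2.0,-0.2,0,0,0,1],
    [3.0,-2.0,-0.2,0,0,0,1],
    [3.0,-2.0,-0.2,0,0,0,1],
    [3.0,-2.0,-0.2,0,0,0,1],
    [3.0,-2.0,-0.2,0,0,0,1],
    [3.0,-2.0,-0.2,0,0,0,1],
    [3.0,-2.0,-0.2,0,0,0,1],
    [3.0,-2.0,-0.2,0,0,0,1],
    [0,0,0,0,0,0,1],
    [0,0,0,0,0,0,1]
  ]
}}

```text
time: 1.15
tool_pos: [0.3959, -0.3372, 0.2702]
tool_rot: [0.0, 0.992, 0.125, -0.0]
contact_force: [0.8, -0.5, -0.1]
gripper_width: 1.003
grasp_force: 0.0
```

```bash
python3 - <<'E'
from h import *
d=grab('wrist','w1.png'); print(pose()[0])
for n,X in dict(grip=[.473,-.309,.12],ring=[.5408,-.12,.1086],tipA=[.6278,-.0307,.212]).items(): print(n,proj(d,X))
E
```

```text
[ 0.39512863 -0.33810093  0.27003528]
grip [306.74678021  99.51342046]
ring [ 97.3789611  -49.81196972]
tipA [-375.28120658 -568.37791129]
```

{"api": "move_arm", "payload": {
  "rows": [
    [0,0,0,0,0,-7,1],
    [0,0,0,0,0,-7,1],
    [0,0,0,0,0,-7,1],
    [0,0,0,0,0,-7,1],
    [0,0,0,0,0,-7,1],
    [0,0,0,0,0,-7,1],
    [0,0,0,0,0,-7,1],
    [0,0,0,0,0,-7,1],
    [0,0,0,0,0,-7,1],
    [0,0,0,0,0,-7,1],
    [0,0,0,0,0,-6,1],
    [0,0,0,0,0,0,1],
    [0,0,0,0,0,0,1]
  ]
}}

```text
time: 2.28
tool_pos: [0.3942, -0.3394, 0.27]
tool_rot: [-0.0, 0.708, 0.707, -0.0]
contact_force: [0.3, -0.2, -0.2]
gripper_width: 0.997
grasp_force: 0.0
```

```bash
python3 - <<'E'
from h import *
d=grab('wrist','w2.png'); print(pose()[0],pose()[1].as_matrix()[:,0])
for n,X in dict(grip=[.473,-.309,.12],ring=[.5408,-.12,.1086],tipA=[.6278,-.0307,.212]).items(): print(n,proj(d,X))
a=load('w1')['img'];cv2.imwrite('pics/w12.png',cv2.resize(np.vstack([a,d['img']]),None,fx=.75,fy=.75,interpolation=cv2.INTER_AREA))
E
```

```text
[ 0.39432759 -0.3392015   0.27001223] [8.16968348e-04 9.99999632e-01 2.62295353e-04]
grip [399.62999111 157.27640482]
ring [506.23931722 -89.18805068]
tipA [1009.36558711 -611.21183182]
```

View pics/w12.png

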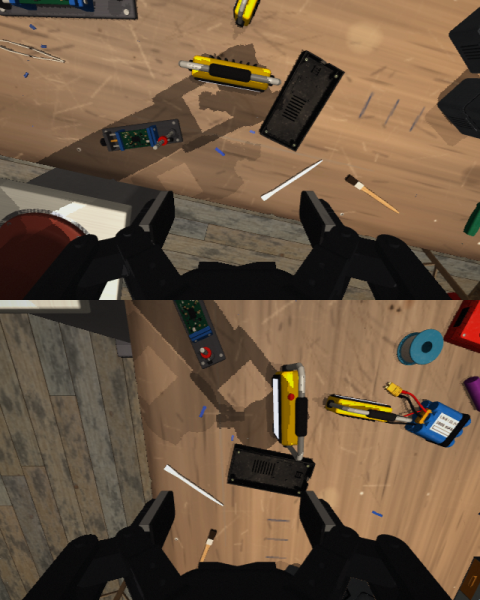

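In w1 the rubber grip is at about (307,97), and in w2 at about (402,157). A black tray lies at the light's -y end, clear of the grip.

```bash
python3 - <<'E'
from h import *
D=[load('w1'),load('w2')];C=[(307,97),(402,156)];E=[]
for d,c in zip(D,C):
    m=(d['img'].max(2)<60).astype(np.uint8); m=cv2.morphologyEx(m,cv2.MORPH_OPEN,np.ones((3,3)))
    n,l,s,ce=cv2.connectedComponentsWithStats(m)
    i=min((i for i in range(1,n) if s[i,4]>100),key=lambda i:np.hypot(*(ce[i]-c)))
    r=cv2.minAreaRect(np.argwhere(l==i)[:,::-1].astype(np.float32)); print(s[i],ce[i],r)
    b=cv2.boxPoints(r); k=np.argsort([np.hypot(*(b[0]-b[j])) for j in(1,3)])[0]
    j,o=((1,(2,3)) if k==0 else (3,(1,2)))
    e1=(b[0]+b[j])/2; e2=(b[o[0]]+b[o[1]])/2; E.append((np.array(r[0]),e1,e2,onz(d,e1,.118),onz(d,e2,.118))); print(E[-1][3:])
x=tri((D[0],E[0][0]),(D[1],E[1][0])); print(x)
E
```

```text
[278  85  56  24 909] [305.82288229  96.65016502] ((306.03204345703125, 96.66226196289062), (56.4537239074707, 16.647397994995117), 10.61965560913086)
(array([ 0.47325257, -0.28299021,  0.118     ]), array([ 0.4770649 , -0.33278648,  0.118     ]))
[394 130  16  52 797] [401.36260979 155.03889586] ((401.5, 155.5), (51.0, 15.0), 90.0)
(array([ 0.47298783, -0.28411243,  0.118     ]), array([ 0.47750904, -0.33263172,  0.118     ]))
(array([ 0.47516979, -0.30772465,  0.11797816]), [3.623140576010613e-05, 3.623140576003205e-05])
```

{"api": "move_arm", "payload": {
  "rows": [
    [1.05,2.7,0,0,0,0,1],
    [1.05,2.7,0,0,0,0,1],
    [1.05,2.7,0,0,0,0,1],
    [0,0,0,0,0,-4.9,1],
    [0,0,3.0,0,0,0,1],
    [0,0,3.0,0,0,0,1],
    [0,0,3.0,0,0,0,1],
    [0,0,3.0,0,0,0,1],
    [0,0,3.2,0,0,0,1],
    [0,0,0,0,0,0,1],
    [0,0,0,0,0,0,1],
    [0,0,0,0,0,0,-1],
    [0,0,0,0,0,0,-1],
    [0,0,0,0,0,0,-1],
    [0,0,0,0,0,0,-1],
    [0,0,0,0,0,0,-1],
    [0,0,0,0,0,0,-1],
    [0,0,0,0,0,0,-1],
    [0,0,0,0,0,0,-1]
  ]
}}

```text
time: 3.92
tool_pos: [0.4763, -0.3071, 0.1193]
tool_rot: [0.001, 0.675, 0.738, -0.0]
contact_force: [-1.7, 0.3, 3.4]
gripper_width: 0.153
grasp_force: 59.6
```

{"api": "move_arm", "payload": {
  "rows": [
    [0,0,-1.0,0,0,0,-1],
    [0,0,-2.5,0,0,0,-1],
    [0,0,-3.5,0,0,0,-1],
    [0,0,-3.5,0,0,0,-1],
    [0,0,-3.5,0,0,0,-1],
    [0,0,-3.5,0,0,0,-1],
    [0,0,-2.5,0,0,0,-1],
    [3.0,1.3,0,0,0,0,-1],
    [3.0,1.3,0,0,0,0,-1],
    [3.0,1.3,0,0,0,0,-1],
    [3.0,1.3,0,0,0,0,-1],
    [3.0,1.3,0,0,0,0,-1],
    [3.0,1.3,0,0,0,0,-1],
    [3.0,1.3,0,0,0,0,-1],
    [3.0,1.3,0,0,0,0,-1],
    [0,0,0,0,0,-4.7,-1],
    [0,0,0,0,0,-4.7,-1],
    [0,0,0,0,0,0,-1],
    [0,0,0,0,0,0,-1]
  ]
}}

```text
time: 5.5
tool_pos: [0.5578, -0.0581, 0.3176]
tool_rot: [-0.001, 0.613, 0.79, -0.0]
contact_force: [-0.1, 0.0, -2.3]
gripper_width: 0.146
grasp_force: 58.8
```

```bash
python3 - <<'E'
from h import *
d=grab('wrist','w3.png'); p,R=pose(); print(p,R.as_matrix(),manip.state()['gripper_width'])
for n,X in dict(A=[.6278,-.0307,.212],B=[.6091,.0429,.2117],board=[.5218,-.0342,.045],post=[.6902,.0244,.21]).items(): print(n,proj(d,X))
E
```

```text
[ 0.5578769  -0.05834182  0.31776078] [[-2.48239673e-01  9.68697999e-01 -1.11866687e-03]
 [ 9.68698381e-01  2.48240293e-01  4.51754871e-04]
 [ 7.15312230e-04 -9.71507299e-04 -9.99999272e-01]] 0.1541217651437879
A [406.71575383 193.49422892]
B [417.15682092  95.2836612 ]
board [294.28584919 138.69598514]
post [505.46698661 146.86145895]
```

View pics/w3.png

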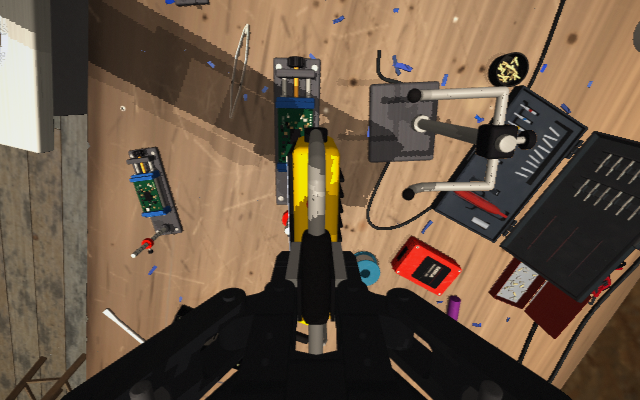

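The prong tips (black caps) show at (407,193) and (414,95), close to the prediction. The light hangs straight in the grip. Next I refine the seat.

```bash
python3 - <<'E'
from h import *
d=load('w3');a=load('top0');b=load('scene0')
T=lambda u,v:(u/2.85+195,v/2.85+120); S=lambda u,v:(u/3.3+210,v/3.3+130)
P=[]
for c,t,s in[((407,193),T(393,114),S(322,87)),((414,95),T(307,133),S(268,130))]:
    m=(d['img'].max(2)<45).astype(np.uint8); n,l,st,ce=cv2.connectedComponentsWithStats(m)
    i=min((i for i in range(1,n) if st[i,4]>30),key=lambda i:np.hypot(*(ce[i]-c))); print(st[i],ce[i])
    x,e=tri((d,ce[i]),(a,t),(b,s)); P.append(x); print(x,e, onz(d,ce[i],.21))
A,B=P; y=(B-A)[:2]; w=np.linalg.norm(y); y/=w; x=np.array([y[1],-y[0]]); yaw=np.degrees(np.arctan2(x[1],x[0]))
seat=(A+B)[:2]/2+x*.025; print('w',w,'yaw',yaw,'seat',seat)
delta([*seat,.27],np.radians(yaw+90))
E
```

```text
[403 188  12  12 105] [408.00952381 193.81904762]
[ 0.62827662 -0.03074308  0.21190373] [0.0006394948040554517, 0.0014849774905898228, 0.001967610032067905] [ 0.6297195  -0.03115981  0.21      ]
[407  89  14  14 155] [413.63225806  95.4516129 ]
[0.60815924 0.04276095 0.2117346 ] [0.0015875481798940144, 0.0044882255208462014, 0.0029878147436325207] [0.60713854 0.04229252 0.21      ]
w 0.07620728672997187 yaw 15.30648883779242 seat [0.64233112 0.01260849]
shift cm [4.77 9.95 4.77]
turn deg [-0.06 -0.04 -0.93]
```

{"api": "move_arm", "payload": {
  "rows": [
    [2.4,0.75,0,0,0,-0.9,-1],
    [2.4,0.75,0,0,0,0,-1],
    [0,0,0,0,0,0,-1],
    [0,0,2.5,0,0,0,-1],
    [0,0,3.0,0,0,0,-1],
    [0,0,2.5,0,0,0,-1],
    [0,0,0.4,0,0,0,-1],
    [0,0,0,0,0,0,-1],
    [0,0,0,0,0,0,-1],
    [0,0,0,0,0,0,-1]
  ]
}}

```text
time: 6.38
tool_pos: [0.5616, -0.0086, 0.237]
tool_rot: [0.002, 0.606, 0.795, 0.001]
contact_force: [-0.1, -0.1, -3.2]
gripper_width: 0.152
grasp_force: 58.8
```

```bash
python3 - <<'E'
from h import *
print(pose()[0]); delta([.6423,.0126,.233],np.radians(105.3))
d=grab('wrist','w4.png'); s=grab('scene','s4.png')
c=cv2.resize(s['img'][110:290,210:450],None,fx=2.2,fy=2.2,interpolation=cv2.INTER_CUBIC)
w=cv2.resize(d['img'],(528,330),interpolation=cv2.INTER_AREA)
cv2.imwrite('pics/c4.png',cv2.resize(np.vstack([c[:,:528],w]),None,fx=.8,fy=.8))
E
```

```text
[ 0.56157401 -0.00862203  0.23696568]
shift cm [-0.09  8.34  0.43]
turn deg [0.21 0.1  0.05]
```

View pics/c4.png

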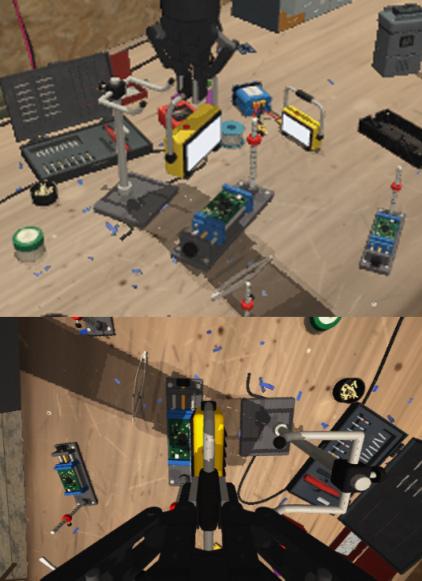

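The light stands in front of the prongs, bar above the tips and body below, clear of the rod and board. I go in.

{"api": "move_arm", "payload": {
  "rows": [
    [0,0,0.3,0,0,0,-1],
    [0,1.4,0,0,0,0,-1],
    [0,1.4,0,0,0,0,-1],
    [0,1.4,0,0,0,0,-1],
    [0,1.4,0,0,0,0,-1],
    [0,1.4,0,0,0,0,-1],
    [0,1.3,0,0,0,0,-1],
    [0,0,0,0,0,0,-1],
    [0,0,0,0,0,0,-1]
  ]
}}

```text
time: 7.23
tool_pos: [0.6406, 0.014, 0.2315]
tool_rot: [0.0, 0.606, 0.796, -0.0]
contact_force: [0.3, 0.1, -2.0]
gripper_width: 0.149
grasp_force: 58.9
```

{"api": "move_arm", "payload": {
  "rows": [
    [0,0,0.7,0,0,0,-1],
    [0,0,0.7,0,0,0,-1],
    [0,0,0.7,0,0,0,-1],
    [0,0,0.5,0,0,0,-1],
    [0,0,0.3,0,0,0,-1],
    [0,0,0,0,0,0,-1],
    [0,0,0,0,0,0,-1]
  ]
}}

```text
time: 7.82
tool_pos: [0.6402, 0.0139, 0.2047]
tool_rot: [0.0, 0.606, 0.795, 0.0]
contact_force: [-4.9, 1.6, 8.0]
gripper_width: 0.151
grasp_force: 60.3
```

```bash
python3 - <<'E'
from h import *
s=manip.state();print(s['tool_pos'],s['contact_force']);delta([.6423,.0126,.205])
d=grab('wrist','w5.png'); s=grab('scene','s5.png')
c=cv2.resize(s['img'][110:290,210:450],None,fx=2.2,fy=2.2,interpolation=cv2.INTER_CUBIC)
w=cv2.resize(d['img'],(528,330),interpolation=cv2.INTER_AREA)
cv2.imwrite('pics/c5.png',cv2.resize(np.vstack([c[:,:528],w]),None,fx=.8,fy=.8))
E
```

```text
[0.64021086 0.01389426 0.20474423] [-4.90308823  1.57288622  8.00868182]
shift cm [-0.18  0.17 -0.03]
```

View pics/c5.png

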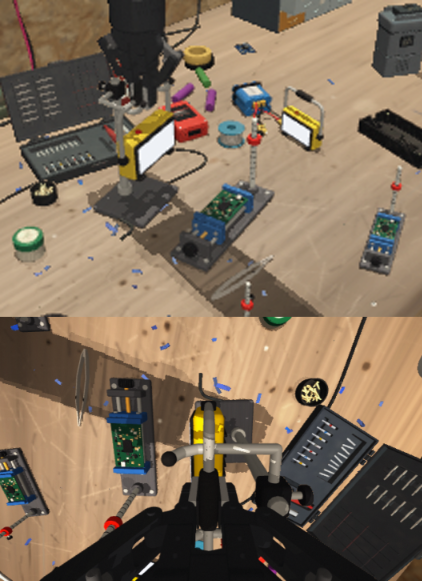

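The bar is on the prong behind the tip, with 8 N of support. Next I open partly, to stay clear of the post, and lift off.

{"api": "move_arm", "payload": {
  "rows": [
    [0,0,0,0,0,0,-0.3],
    [0,0,0,0,0,0,-0.3],
    [0,0,0,0,0,0,-0.3],
    [0,0,0,0,0,0,-0.3],
    [0,0,-0.5,0,0,0,-0.3],
    [0,0,-1.0,0,0,0,-0.3],
    [0,0,-2.0,0,0,0,-0.3],
    [0,0,-3.0,0,0,0,-0.3],
    [0,0,-3.0,0,0,0,-0.3],
    [0,0,-3.0,0,0,0,-0.3],
    [0,0,0,0,0,0,-0.3],
    [0,0,0,0,0,0,-0.3]
  ]
}}

```text
time: 8.92
tool_pos: [0.6416, 0.0138, 0.3319]
tool_rot: [0.003, 0.606, 0.795, 0.002]
contact_force: [-0.5, 0.5, 0.2]
gripper_width: 0.348
grasp_force: 0.0
```

```bash
python3 - <<'E'
from h import *
d=grab('wrist','w6.png'); s=grab('scene','s6.png'); print(proj(d,[.6423,.0126,.204]))
# grip centre by dark blob near projection (wrist), scene for check
print(pose()[0], manip.state()['contact_force'])
delta([.42,.22,.25],0.0)
c=cv2.resize(s['img'][110:290,210:450],None,fx=2.2,fy=2.2,interpolation=cv2.INTER_CUBIC)
w=cv2.resize(d['img'],(528,330),interpolation=cv2.INTER_AREA)
cv2.imwrite('pics/c6.png',cv2.resize(np.vstack([c[:,:528],w]),None,fx=.8,fy=.8))
E
```

```text
[314.96157089 196.41026277]
[0.64020443 0.01392534 0.32720452] [-0.15240052 -0.82497761 -0.40807277]
shift cm [ 25.71 -15.76   7.73]
turn deg [-1.000e-02  1.000e-02  1.054e+02]
```

View pics/c6.png

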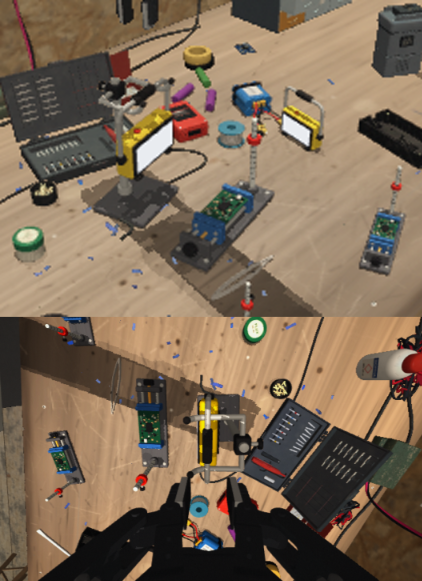

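The light hangs on both prongs, panel to the board, and is released. Now the loupe.

{"api": "move_arm", "payload": {
  "rows": [
    [3.2,-2.0,0,0,0,0,-0.3],
    [3.2,-2.0,0,0,0,0,-0.3],
    [3.2,-2.0,0,0,0,0,-0.3],
    [3.2,-2.0,0,0,0,0,-0.3],
    [3.2,-2.0,0,0,0,0,-0.3],
    [3.2,-2.0,0,0,0,0,-0.3],
    [3.2,-2.0,0,0,0,0,-0.3],
    [3.2,-2.0,0,0,0,0,-0.3],
    [0,0,1.0,0,0,7,-0.3],
    [0,0,1.0,0,0,7,-0.3],
    [0,0,1.0,0,0,7,-0.3],
    [0,0,1.0,0,0,7,-0.3],
    [0,0,1.0,0,0,7,-0.3],
    [0,0,1.0,0,0,7,-0.3],
    [0,0,1.0,0,0,7,-0.3],
    [0,0,0,0,0,7,-0.3],
    [0,0,0,0,0,0,-0.3],
    [0,0,0,0,0,0,-0.3]
  ]
}}

```text
time: 10.52
tool_pos: [0.4175, 0.218, 0.2559]
tool_rot: [-0.0, 0.908, 0.419, -0.001]
contact_force: [-0.0, -0.1, 0.0]
gripper_width: 0.349
grasp_force: 0.0
```

```bash
cat > lp.py <<'E'
from h import *
def handle(d,g,full=False):
    """dark handle blob nearest the predicted mid-handle g"""
    m=(d['img'].max(2)<60).astype(np.uint8); m=cv2.morphologyEx(m,cv2.MORPH_OPEN,np.ones((3,3)))
    n,l,st,ce=cv2.connectedComponentsWithStats(m); c=proj(d,g)
    i=min((i for i in range(1,n) if st[i,4]>40),key=lambda i:np.hypot(*(ce[i]-c)))
    r=cv2.minAreaRect(np.argwhere(l==i)[:,::-1].astype(np.float32)); b=cv2.boxPoints(r)
    if np.hypot(*(b[0]-b[1]))>np.hypot(*(b[1]-b[2])): b=np.roll(b,-1,0)
    return c,st[i],np.array(r[0]),(b[0]+b[1])/2,(b[2]+b[3])/2
E
python3 - <<'E'
from lp import *
d=grab('wrist','w7.png'); print(pose()[0])
for n,dd in (('top',load('top0')),('scene',load('scene0')),('w7',d)):
    c,st,r,e1,e2=handle(dd,[.427,.29,.01]); print(n,c,st,r,onz(dd,r,.01),onz(dd,e1,.01),onz(dd,e2,.01))
    print('lens px',proj(dd,[.525,.28,.006]))
E
```

```text
[0.41781852 0.21815736 0.25656589]
top [216.6639428  248.99240659] [215 235   5  17  60] [216.83784485 242.97297668] [0.44390803 0.29018513 0.01      ] [0.46681368 0.28728907 0.01      ] [0.4211419  0.29306354 0.01      ]
lens px [221.81302499 214.72416534]
scene [261.22161471 328.1696269 ] [248 314  26  35 324] [260.45999146 330.7800293 ] [0.42299836 0.29492212 0.01      ] [0.47278004 0.28889614 0.01      ] [0.37711868 0.30047578 0.01      ]
lens px [238.45818521 300.38457181]
w7 [283.70406368 116.84618334] [250  90  65  50 990] [281.83441162 114.76467896] [0.42691722 0.29327158 0.01      ] [0.47056669 0.28798805 0.01      ] [0.38123149 0.29880159 0.01      ]
lens px [351.90771625  67.05229339]
```

{"api": "move_arm", "payload": {
  "rows": [
    [0,0,0,0,0,7,0.3],
    [0,0,0,0,0,7,0.3],
    [0,0,0,0,0,7,0.3],
    [0,0,0,0,0,7,0.3],
    [0,0,0,0,0,7,0.3],
    [0,0,0,0,0,7,0.3],
    [0,0,0,0,0,7,0.3],
    [0,0,0,0,0,7,0.3],
    [1.2,-3.8,2.5,0,0,0,0.3],
    [1.2,-3.8,2.5,0,0,0,0.3],
    [0,0,2.5,0,0,0,0.3],
    [0,0,2.5,0,0,0,0.3],
    [0,0,0,0,0,0,0.3],
    [0,0,0,0,0,0,0.3]
  ]
}}

```text
time: 11.73
tool_pos: [0.446, 0.2823, 0.1617]
tool_rot: [0.001, 0.998, -0.057, -0.002]
contact_force: [0.2, 0.1, 0.5]
gripper_width: 0.649
grasp_force: 0.0
```

```bash
python3 - <<'E'
from lp import *
d=grab('wrist','w8.png'); print(pose()[0],proj(d,[.525,.281,.006]))
D={'scene':load('scene0'),'w7':load('w7'),'w8':d}; R={}
for n,dd in D.items():
    c,st,r,e1,e2=handle(dd,[.427,.293,.01]); R[n]=(r,e1,e2); print(n,c,st,r,onz(dd,r,.01),onz(dd,e1,.01),onz(dd,e2,.01))
print(tri((D['scene'],R['scene'][0]),(D['w7'],R['w7'][0])))
# lens rim in w8: dark ring / bright lens disc blob
delta([.4502,.2905,.022],np.radians(-6.9))
E
```

```text
[0.44720775 0.28269153 0.16372632] [307.15457311 102.47719153]
scene [260.04066049 329.04358378] [248 314  26  35 324] [260.45999146 330.7800293 ] [0.42299836 0.29492212 0.01      ] [0.47278004 0.28889614 0.01      ] [0.37711868 0.30047578 0.01      ]
w7 [282.03606587 114.89577429] [250  90  65  50 990] [281.83441162 114.76467896] [0.42691722 0.29327158 0.01      ] [0.47056669 0.28798805 0.01      ] [0.38123149 0.29880159 0.01      ]
w8 [307.10800079 206.308501  ] [ 299  164   17   85 1365] [307. 206.] [0.42733929 0.29306703 0.01      ] [0.46974049 0.28784265 0.01      ] [0.38050089 0.29883813 0.01      ]
(array([0.42626681, 0.293288  , 0.0052436 ]), [0.00015809852185166194, 0.0001580985218516879])
shift cm [ 0.2  -0.81 14.17]
turn deg [-0.01 -0.01  0.35]
```

Consistent. Next I descend, grip and lift.

{"api": "move_arm", "payload": {
  "rows": [
    [0.2,-0.8,2.5,0,0,0.35,0.3],
    [0,0,3.0,0,0,0,0.3],
    [0,0,3.0,0,0,0,0.3],
    [0,0,3.0,0,0,0,0.3],
    [0,0,1.5,0,0,0,0.3],
    [0,0,0.9,0,0,0,0.3],
    [0,0,0,0,0,0,0.3],
    [0,0,0,0,0,0,0.3]
  ]
}}

```text
time: 12.45
tool_pos: [0.4514, 0.2909, 0.026]
tool_rot: [-0.001, 0.998, -0.061, 0.001]
contact_force: [-0.5, 0.7, 0.4]
gripper_width: 0.649
grasp_force: 0.0
```

{"api": "move_arm", "payload": {
  "rows": [
    [0,0,0,0,0,0,-1],
    [0,0,0,0,0,0,-1],
    [0,0,0,0,0,0,-1],
    [0,0,0,0,0,0,-1],
    [0,0,0,0,0,0,-1],
    [0,0,0,0,0,0,-1],
    [0,0,0,0,0,0,-1]
  ]
}}

```text
time: 13.03
tool_pos: [0.4511, 0.291, 0.0258]
tool_rot: [-0.001, 0.998, -0.061, 0.001]
contact_force: [-1.4, -0.5, 7.6]
gripper_width: 0.162
grasp_force: 60.8
```

The grip sits high on the handle (TCP 26 mm), so I open, go 4 mm lower and close again.

{"api": "move_arm", "payload": {
  "rows": [
    [0,0,0,0,0,0,0],
    [0,0,0,0,0,0,0],
    [0,0,0,0,0,0,0],
    [0,0,0.4,0,0,0,0],
    [0,0,0,0,0,0,0],
    [0,0,0,0,0,0,0],
    [0,0,0,0,0,0,-1],
    [0,0,0,0,0,0,-1],
    [0,0,0,0,0,0,-1],
    [0,0,0,0,0,0,-1],
    [0,0,0,0,0,0,-1],
    [0,0,0,0,0,0,-1],
    [0,0,0,0,0,0,-1]
  ]
}}

```text
time: 14.12
tool_pos: [0.4501, 0.2905, 0.0202]
tool_rot: [-0.0, 0.998, -0.061, 0.0]
contact_force: [-0.1, -0.6, 0.4]
gripper_width: 0.164
grasp_force: 62.1
```

{"api": "move_arm", "payload": {
  "rows": [
    [0,0,-1.0,0,0,0,-1],
    [0,0,-2.5,0,0,0,-1],
    [0,0,-3.5,0,0,0,-1],
    [0,0,-3.5,0,0,0,-1],
    [0,0,-3.5,0,0,0,-1],
    [0,0,-3.5,0,0,0,-1],
    [0,0,-3.0,0,0,0,-1],
    [0,0,0,0,0,0,-1],
    [0,0,0,0,0,0,-1]
  ]
}}

```text
time: 14.87
tool_pos: [0.4509, 0.2909, 0.2282]
tool_rot: [-0.001, 0.998, -0.061, 0.002]
contact_force: [-0.4, -0.3, -1.1]
gripper_width: 0.165
grasp_force: 61.9
```

```bash
python3 - <<'E'
from lp import *
grab('wrist','w9.png')
B=np.array([.522,-.034,.045]);R=np.array([.541,-.12,.1086])
ob={'b':[],'r':[]}
for n in('top0','scene0','w5','w6','w4'):
    d=load(n); h=cv2.cvtColor(d['img'],cv2.COLOR_BGR2HSV).astype(int)
    g=((h[...,0]>45)&(h[...,0]<88)&(h[...,1]>90)&(h[...,2]>25)); g=cv2.morphologyEx(g.astype(np.uint8),cv2.MORPH_CLOSE,np.ones((7,7) if n[0]=='w' else (3,3)))
    r=(((h[...,0]<6)|(h[...,0]>174))&(h[...,1]>150)&(h[...,2]>90)).astype(np.uint8)
    for k,m,X in(('b',g,B),('r',r,R)):
        q,l,st,ce=cv2.connectedComponentsWithStats(m); c=proj(d,X)
        I=[i for i in range(1,q) if st[i,4]>(60 if k=='b' else 8) and np.hypot(*(ce[i]-c))<25]
        if not I: print(n,k,'none',c); continue
        i=min(I,key=lambda i:np.hypot(*(ce[i]-c)))
        mr=cv2.minAreaRect(np.argwhere(l==i)[:,::-1].astype(np.float32)); p=np.array(mr[0]) if k=='b' else ce[i]
        ob[k].append((n,d,p)); print(n,k,np.round(c,1),st[i],np.round(p,1),np.round(mr[1],1),np.round(onz(d,p,X[2]),4))
for k in ob:
    x,e=tri(*[(d,p) for n,d,p in ob[k]]); print(k,x,np.round(e,4))
E
```

```text
top0 b [332.6 213.7] [319 208  12  16  64] [325.4 215.6] [14.3 11.2] [ 0.5167 -0.014   0.045 ]
top0 r [365.8 202.7] [361 199   9   8  41] [364.8 203.2] [8.  5.8] [ 0.5397 -0.1173  0.1086]
scene0 b [337.  225.2] [328 218  23  19 212] [337.8 226.3] [14.1 21.9] [ 0.5175 -0.0321  0.045 ]
scene0 r [354.2 189.7] [350 186   9   7  38] [353.9 189.2] [8. 6.] [ 0.5432 -0.1212  0.1086]
w5 b [191.4 199.2] [ 168  162   51   66 2550] [193.  194.5] [68.7 45. ] [ 0.5229 -0.0285  0.045 ]
w5 r [171.4 313.2] [157 302  29  21 355] [171.1 311.1] [19.1 28.3] [ 0.5405 -0.1178  0.1086]
w6 b [224.8 169.6] [ 209  142   35   50 1391] [226.  166.5] [50.9 31.4] [ 0.5229 -0.029   0.045 ]
w6 r [214. 246.] [205 238  18  18 183] [214.4 245.6] [15.6 17.7] [ 0.5414 -0.1194  0.1086]
w4 b [275.  189.1] [ 255  154   33   62 1649] [271.  184.5] [61. 32.] [ 0.5165 -0.03    0.045 ]
w4 r [266.4 290.4] [256 280  14  14  83] [261.8 286.2] [ 6.9 17.9] [ 0.5354 -0.1163  0.1086]
b [ 0.51906559 -0.02573932  0.04730544] [0.0121 0.0055 0.005  0.0051 0.0041]
r [ 0.53954949 -0.11728041  0.11001499] [0.0001 0.0017 0.0014 0.0025 0.0044]
```

{"api": "move_arm", "payload": {
  "rows": [
    [0.35,2.0,0,0,0,0,-1],
    [0.35,3.2,0,0,0,0,-1],
    [0.35,3.2,0,0,0,0,-1],
    [0.35,3.2,0,0,0,0,-1],
    [0.35,3.2,0,0,0,0,-1],
    [0.35,3.2,0,0,0,0,-1],
    [0.35,3.2,0,0,0,0,-1],
    [0.35,3.2,0,0,0,0,-1],
    [0.35,3.2,0,0,0,0,-1],
    [0.3,3.2,0,0,0,0,-1],
    [0,0,2.0,0,0,0,-1],
    [0,0,2.0,0,0,0,-1],
    [0,0,2.0,0,0,0,-1],
    [0,0,0,0,0,0,-1],
    [0,0,0,0,0,0,-1],
    [0,0,0,0,0,0,-1]
  ]
}}

```text
time: 16.25
tool_pos: [0.4467, -0.0193, 0.1649]
tool_rot: [-0.0, 0.998, -0.061, -0.001]
contact_force: [0.1, -0.0, -0.0]
gripper_width: 0.168
grasp_force: 61.8
```

```bash
python3 - <<'E'
from lp import *
s=manip.state(); print(s['tool_pos'],pose()[1].as_matrix()[:,2]); delta([.4481,-.0205,.123],np.radians(-6.9))
w=grab('wrist','w10.png'); s=grab('scene','s10.png'); t=grab('top','t10.png')
p,R=pose(); L=p+R.apply([.0752,.0006,.0142]); print('lens pred',L,[proj(x,L) for x in(w,s,t)])
def cr(d,c,h,f): 
    u,v=int(c[0]),int(c[1]); v0=max(0,min(400-2*h,v-h));u0=max(0,min(640-2*h,u-h)); print(u0,v0); return cv2.resize(d['img'][v0:v0+2*h,u0:u0+2*h],(f,f),interpolation=cv2.INTER_CUBIC)
cv2.imwrite('pics/c10.png',np.hstack([cr(w,proj(w,L),100,400),cr(s,proj(s,L),50,400)]))
E
```

```text
[ 0.44665102 -0.01933313  0.16489407] [-9.89673266e-04  2.21951332e-04 -9.99999486e-01]
shift cm [0.16 0.1  4.19]
turn deg [-0.01  0.06 -0.04]
lens pred [ 0.52224304 -0.02915518  0.15238404] [array([317.50430319, 113.84526094]), array([336.08599411, 191.88574779]), array([332.13416169, 206.58838281])]
217 13
286 141
```

View pics/c10.png

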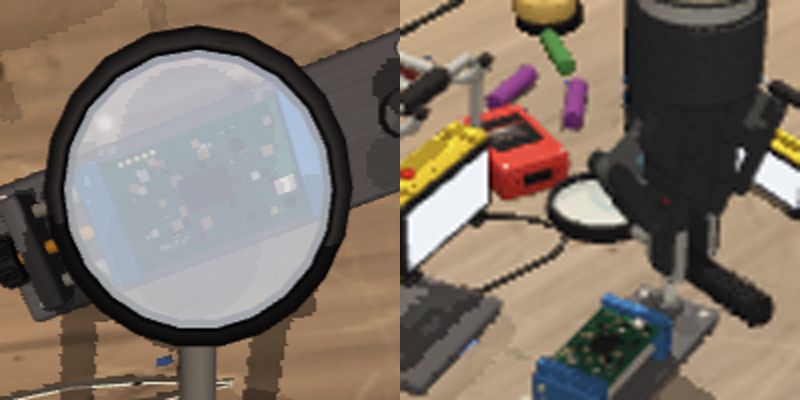

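The lens rim centre is at about w10 (316,106), against (317.5,114) predicted, and the board shows through the lens. I'll measure the rim in w8 (on the bench) and w10 in the same way.

```bash
python3 - <<'E'
from lp import *
def rim(d,c,rad):
    m=(d['img'].max(2)<60).astype(np.uint8)
    # first dark pixel from far outside inward along radial lines, keep near the expected rim
    cs,_=cv2.findContours(m,cv2.RETR_CCOMP,cv2.CHAIN_APPROX_NONE)
    best=[k for k in cs if len(k)>60 and abs(np.mean(k[:,0,0])-c[0])<25 and abs(np.mean(k[:,0,1])-c[1])<25]
    return [(cv2.fitEllipse(k),len(k)) for k in best]
p,R=pose()
for n,L in(('w8',[.5247,.281,.006]),('w9',None),('w10',[.5222,-.0292,.1524])):
    d=load(n)
    if L is None: L=[.5255,.281,.214]
    print(n,proj(d,L))
    for e,k in rim(d,proj(d,L),60):
        print('  ',np.round(e[0],1),np.round(e[1],1),round(e[2]),k,np.round(onz(d,e[0],L[2]),4),'dist',(d['R']@L+d['t'])[2])
d=load('w10');print('board seen?',proj(d,[.5228,-.0295,.045]), 'cam',-d['R'].T@d['t'])
E
```

```text
w8 [307.1951011  102.82381485]
   [306.8 100.1] [74.2 78.7] 179 219 [0.5271 0.281  0.006 ] dist 0.264669858512729
   [306.8 100.3] [67.9 71. ] 174 196 [0.5269 0.2811 0.006 ] dist 0.264669858512729
w9 [317.99923728 116.02224327]
   [315.6 107.3] [134.8 139.9] 180 388 [0.5294 0.2816 0.214 ] dist 0.13250468319968595
w10 [317.61606288 113.93441609]
   [309.6 109. ] [151.9 176.7] 57 589 [ 0.5247 -0.0259  0.1524] dist 0.13012336469286379
   [315.5 107.2] [134.8 140. ] 0 388 [ 0.5251 -0.0286  0.1524] dist 0.13012336469286379
board seen? [317.11011802 106.00609051] cam [ 0.52905067 -0.02921843  0.28755211]
```

```bash
python3 - <<'E'
from lp import *
s=load('s10'); d=s['img'].max(2)
p=np.array([.44665,-.01933,.16489]); yaw=np.radians(-6.9); X=np.array([np.cos(yaw),np.sin(yaw),0]);Y=np.array([-X[1],X[0],0]);Z=np.array([0,0,1.])
for tilt in(-.07,0,.07):
    Xt=X*np.cos(tilt)-Z*np.sin(tilt); Zt=np.cross(Xt,Y); o=p-Z*.0122
    L=o+Xt*.0775-Zt*.002; a=np.linspace(0,2*np.pi,90)
    q=np.array([proj(s,L+.034*(np.cos(t)*Xt+np.sin(t)*Y)+z*Zt) for t in a for z in(-.006,.006)])
    hb=np.array([proj(s,o-Xt*.0685+Y*y+Zt*z) for y in(-.008,.008) for z in(-.008,.008)])
    print(tilt,'rim left,top,bot',q[:,0].min(),q[:,1].min(),q[:,1].max(),'tail right,top,bot',hb[:,0].max(),hb[:,1].min(),hb[:,1].max())
m=(d<60)
r=m[180:207,418-0-0-0:0] if 0 else None
# rim: columns left of the fingers, tail: lower right
sub=m[175:215,415-0:0] if 0 else m[180:210,420:436]
ys,xs=np.where(sub);print('rim region empty?',len(xs))
u0,v0=286,141
for nm,(a,b,c,e) in dict(rim=(545,630,165,250),tail=(690,790,240,335)).items():
    a,b=[(k-400)/4+u0 for k in(a,b)]; c,e=[k/4+v0 for k in(c,e)]
    sub=m[int(c):int(e),int(a):int(b)]; ys,xs=np.where(sub)
    print(nm,'u',xs.min()+int(a),xs.max()+int(a),'v',ys.min()+int(c),ys.max()+int(c))
    print('\n'.join(''.join('#' if k else '.' for k in row) for row in sub))
E
```

```text
-0.07 rim left,top,bot 321.7628048252577 180.67330285505926 200.83584180410142 tail right,top,bot 379.80525996788344 217.3297079976092 225.476733290239
0 rim left,top,bot 321.81656535479 183.0423434787157 202.12186846026913 tail right,top,bot 379.8427772002577 215.5185204553588 223.9500572372211
0.07 rim left,top,bot 321.8397792301297 185.44177243797296 203.46676548613146 tail right,top,bot 379.77202579188383 213.64035549488574 222.3250587299027
rim region empty? 175
rim u 322 342 v 182 201
...........##....####
.#..........#...#####
##.........###..#####
##....###############
....####......#######
...###.........######
..##...........######
..#.............#####
.#...............####
.#...............####
.#................###
.#.................##
.##.................#
.###.................
..####...............
##.#######.........##
....#################
.....################
.......##############
............######...
.....................
tail u 358 378 v 201 223
#####....................
#####....................
#####....................
#####....................
#####....................
######...................
########.................
#########................
###########..............
############.............
.#############...........
..##############.........
....#############........
.....##############......
......##############.....
.......##############....
.........############....
...........##########....
...........##########....
.............########....
...............#####.....
...............#.........
.....#...................
```

{"api": "move_arm", "payload": {
  "rows": [
    [-0.1,0.05,1.0,0,0,0,-1],
    [0,0,1.0,0,0,0,-1],
    [0,0,1.0,0,0,0,-1],
    [0,0,0.6,0,0,0,-1],
    [0,0,0.4,0,0,0,-1],
    [0,0,0,0,0,0,-1],
    [0,0,0,0,0,0,-1],
    [0,0,0,0,0,0,-1],
    [0,0,0,0,0,0,-1],
    [0,0,0,0,0,0,-1],
    [0,0,0,0,0,0,-1]
  ]
}}

```text
time: 17.32
tool_pos: [0.4461, -0.0199, 0.1255]
tool_rot: [0.0, 0.998, -0.061, 0.0]
contact_force: [-0.5, -0.1, -1.5]
gripper_width: 0.164
grasp_force: 61.9
```

```bash
python3 - <<'E'
from lp import *
w=grab('wrist','w11.png'); s=grab('scene','s11.png'); p,R=pose(); print(p,manip.state()['contact_force'])
L=p+R.apply([.077,.0003,.0155]); print('lens',L,proj(w,L))
m=(w['img'].max(2)<60).astype(np.uint8)
for k in cv2.findContours(m,cv2.RETR_CCOMP,cv2.CHAIN_APPROX_NONE)[0]:
    if len(k)>200:
        e=cv2.fitEllipse(k)
        if 100<e[1][0]<200 and abs(e[0][0]-317)<20: print(e,onz(w,e[0],L[2]))
# heights in the scene camera: ring and rim at the same height?
h=cv2.cvtColor(s['img'],cv2.COLOR_BGR2HSV).astype(int); r=(((h[...,0]<6)|(h[...,0]>174))&(h[...,1]>150)&(h[...,2]>90)).astype(np.uint8)
q,l,st,ce=cv2.connectedComponentsWithStats(r); print('ring pred',proj(s,[.5405,-.1185,.109]),[(c.round(1),t[4]) for c,t in zip(ce,st) if t[4]>8 and np.hypot(*(c-[354,189]))<15])
a=load('top0');b=load('scene0');print('lamp grip scene pred',proj(s,[.641,.013,.204]))
d=s['img'].max(2)<60; u,v=proj(s,L).astype(int); print('lens px',u,v)
print('\n'.join(''.join('#' if k else '.' for k in row) for row in d[v-14:v+16,u-20:u+45]))
a=np.linspace(0,6.28,90); q=np.array([proj(s,L+.034*np.array([np.cos(t),np.sin(t),0])+[0,0,z]) for t in a for z in(-.006,.006)]); print('rim left/top/bot',q[:,0].min()-(u-20),q[:,1].min()-(v-14),q[:,1].max()-(v-14))
E
```

```text
[ 0.4459591  -0.01992339  0.12529287] [-0.53021416  0.55221355 -0.99718126]
lens [ 0.52236512 -0.02954192  0.10983505] [316.78620034 112.02642414]
((328.7215576171875, 335.1954345703125), (162.68838500976562, 480.00927734375), 87.08489227294922) [ 0.39509931 -0.02141581  0.10983505]
((303.6393737792969, 112.21958923339844), (148.8832244873047, 197.95005798339844), 59.44105529785156) [ 0.52299952 -0.02360157  0.10983505]
((315.53399658203125, 107.25164031982422), (134.75311279296875, 139.93885803222656), 0.22425255179405212) [ 0.52449201 -0.02922695  0.10983505]
ring pred [353.94419912 189.85079193] []
lamp grip scene pred [290.71795938 163.15108089]
lens px 335 205
..............................#################################..
..............................#########################.######...
...............................#######################...#####...
...............................#######################...####....
....................##..........######################...####....
...###.............##...........######################..####.....
.......##.........###....##...
[... 925 characters left out ...]
#################.................
............#################..#################.................
..............###############....########..#####.................
................###########.......######...#####.................
..................................#####....#####.................
..................................######...####..................
..................................#####....####..................
..................................#####...#####..................
.....................#............#####...######.................
....................#####.........#####...#######................
rim left/top/bot 7.602280773008204 5.407046937349605 24.723788304713565
```

```bash
python3 -c "
from plant import manip
print(manip.job_done())"
```

```text
the job is handed in; nothing more can be done
None
```

I handed the job in at about 17 s with no verdict returned: by my measurements the light hangs on both prongs, panel to the board, and the loupe is held near level with the lens within about 3 mm of the board's middle and of the ring's height.

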